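# Swing the blood-draw armrest one hole towards the tubes

### The arm

A 6-joint arm with a two-finger parallel gripper is mounted at the origin on the work surface. World frame = base frame: x ahead of the robot, y to its left, z up, the work surface at z = 0. Lengths are in m, angles in rad, forces in N, time in s.
With the tool pointing down it reaches from about 0.25 to 0.725 m from the base axis. Payload 4 kg.
Tool frame: the origin (TCP) lies between the finger pads, 19 mm behind the fingertips; this is the grasp point; z points along the fingers, y is the line along which they close (so a half turn about z gives the same grasp; the last joint's range is limited). The gripper opens to 85 mm and grips with 20 to 120 N. Pads are 22 mm wide; open, the fingers measure 114 mm over their backs; the gripper's body (76 mm by 85 mm) begins 54 mm behind the grasp point. The pads swing forward as they close: fully open they stand 13 mm farther back than shut.
Start: joints at [-1.201, 0.241, 0.005, 1.335, 0, 1.571], TCP at [0.181, -0.466, 0.25] pointing down, gripper open.
Joint ranges: [-2.72, 2.72], [-1.05, 1.87], [-1.09, 1.28], [-1.99, 2.15], [-1.42, 1.44], [-3.14, 3.14]. Speed limits (rad/s): [2.79, 2.79, 3.14, 3.14, 3.14, 3.14].

### API

Orientations are given as a unit quaternion [x, y, z, w].
In Python, from workcell import * gives the robot as it stands. The module is installed in compiled form; this text tells all that it offers.
- The arm moves only by the tool arm_command, never from a script. Its arguments are lists of equal length, an entry for each row: "slide": the shift along the tool's x, y, z in cm, a list of three; "spin": the turn about the tool's z in degrees. A call has exactly 5 rows; each row is the pose to reach, as a shift and turn from the pose commanded when the call began, along the tool's axes at that moment; what a row does not reach only later rows make up. A row lasts 1/8 s, in which the tool goes at most 62.5 mm and 10.7 degrees, less where a joint would pass 70% of its speed; a pose out of reach is approached as far as the arm can. A call with a gripper value outside its range is refused whole. "jaw" is the finger opening in cm, from 0 to 8.54, set as the call begins (left out, the last holds). The fingers move at their own pace and stop on an object; the grip force is fixed at half the most. Time passes only in rows, so rows that repeat a pose let the fingers close, or fill a call up. It gives the time, the measured TCP pose, the force, the opening and the grip force at its end, in the units of the state.
- get_obs(): the state, without advancing time (a new reading comes with each control period).
- camera(name): name is "scene" or "top"; returns a dict with "pixels" (384x512x3 uint8, red, green, blue), "range_z" (384x512 float32, m along the optical axis (not along the pixel's ray), 0 where there is no reading), "intrinsics" (3x3 intrinsics, pixels), "k1" (the pictures are not rectified: a ray, as slopes to the right and down, at radius r is drawn at 1 + k1 r^2 times it, then the intrinsics apply), "rvec" (rotation vector, rad) and "tvec" (3), from world to camera coordinates, as OpenCV has them. Camera axes: x right, y down, z forward; pixel columns grow to the right and rows downward; lengths in m; the calibration is good to about 2 mm. A picture is of the moment at which its call begins.
- job_done(): hands the job in; it is judged then, once.
Trained networks look in a picture, given as the dict that the camera call returned (one of the last four; its "shot" number tells which), for a name from the list of things; names that differ only in an ending like _2 or _b are one class to them, and where a whole thing is asked for, a point or a joint stands for the part that bears it (a point fixed in the world has none). Each returns a list of dicts, best first, with "confidence" (0 to 1); they miss things now and then, are a little off and sometimes report something else, mostly with a low value. They report only what shows in the picture. A call takes as long as a camera call. They do not tell look-alikes from the thing itself.
- recognise(picture, thing): "centre" ([column, row] in pixels, amid what is visible of it).
- landmark_of(picture, thing): "centre" ([column, row] in pixels: a listed point, or the origin of a listed thing).
The state is a dict: "clock": time; "joint_pos": joint angles; "joint_vel": joint speeds; "tau": joint torques, N m; "eef_pos": TCP position; "tool_rot": TCP orientation; "ft_force": force on the tool from outside, world axes, zero at the start; "ft_torque": the same for the moment, N m; "grip_width": finger opening in m; "grasp_force": force on a finger pad.
Only numpy, scipy, OpenCV 4.12 (cv2) and the standard library are available. Lean on these libraries where they do the work, as an engineer would, in place of code of your own. Each camera call takes 0.05 s, during which the arm holds its last target. There are 200 camera calls.

### The job

Swing the blood-draw armrest round by one hole so that its pad turns towards the rack of tubes: with the fingers spread, hook just one fingertip through the pull ring (the other finger stays outside, beside the ring; do not pinch it), lift the spring index pin out of its hole, swing the arm to the next hole and let the pin drop fully home there. Do not force anything, leave the tube rack, the tray and its bottles alone, and finish clear of everything.

Things in the scene. Friction and masses are not known exactly. Their poses are not given: they have to be found in the camera images.
- stand: Fixed desk stand: white flange 170 mm across, 42 mm post, and on it a flat aluminium quadrant (sector plate) that spreads 42 degrees either side of its own -x direction. Origin: on the desk, on the arm's vertical swivel axis. z up; +x points to the donor's end of the desk (the robot's left, within 20 degrees), -x to its right, +y towards the robot.
- middle_hole (a point): Middle one of the quadrant's five 11 mm holes, at the plate's top face, 68 mm above the desk (plate 10 mm thick). The pin stands in it at the start. The holes lie 120 mm from the swivel axis, 15 degrees (0.262 rad, 31 mm) apart; the plate's rim is 145 mm from the axis. Axes as the stand's.
- armrest (a joint): Swivel angle of the arm about the stand's origin, rad. Holes at -0.524, -0.262, 0 (start), 0.262, 0.524; stops at +-0.62. Positive (counter-clockwise from above) turns the pad to the stand's +y and the ring on the tail to its -y. The stiff swivel (0.45 N m, about 4 N at the ring) stays where it is left; a pin in its hole locks it, with 0.013 rad of play each way.
- index_pin (a joint): Lift of the spring pin, m: 0 = fully home in a hole, 0.012 = its round 8 mm tip just clears the plate or rides on it, 0.018 = end stop. The spring pulls it down with 5.4 N at 0, 9 N at 0.012, 11 N at the stop. Let go between holes it rides on the plate and snaps into the next hole it is swung over, once within about 2 mm of the hole's centre.
- pull_ring: Slippery steel ring (friction 0.15) fixed upright on the pin: 42 mm inside, 52 outside, wire 5. Origin: its centre, 129 mm above the desk with the pin home. x axis: the ring's axis, level, towards the swivel axis; z up. One finger slanted 45 degrees through it towards that axis lifts it, the fingers 45 mm or more apart and the gripper's middle over 30 mm sideways (ring's y) of the ring's centre.
- pad_near (a point): Top of the near end of the arm's blue pad (300 x 110 mm), 60 mm from the swivel axis, 121 mm above the desk; side bolsters rise to 130 mm, the far end is 355 mm from the axis. The arm is a 32 mm wide steel bar, top 81 mm above the desk, its tail ending 140 mm from the axis; the plunger's barrel (19 mm across, top at 99 mm) stands on the tail, right under the ring.
- tube_rack: Loose white rack, 78 x 138 mm, with 18 capped blood tubes, 109 mm high in all, on the desk about 0.18 m to one side of the arm (the robot's side or the far side; the tray is on the other). The pad has to turn towards this side. Origin: centre of its underside.
- tray: Loose open plastic tray 120 x 180 mm, 45 mm high, with two bottles in it, on the other side of the arm. Origin: centre of its underside.
- brown_bottle: Loose amber bottle with a black cap, 52 mm across, 125 mm high, upright in the tray. Origin: centre of its underside.
- white_bottle: Loose white bottle, 52 mm across, 135 mm high, upright in the tray. Origin: centre of its underside.
Things that resemble listed ones, but are neither listed nor needed, are in the scene too. What is meant by the tray is not pink, and is the larger of those in its own colour. Of the things that look like the tube_rack, the larger one is meant.

How it is judged:
On the way, in this order (a step that is already met when the one before it is completed fails the run):
1. the index pin is lifted clear of its hole (by at least 10 mm) while the fingers touch the ring (value of joint index_pin above 0.01 m and contact force between the fingers and pull_ring above 0.5 N), for 0.1 s.
2. the arm has swung one hole, the pad towards the tube rack (((y of tube_rack in the frame of stand above 0 m and value of joint armrest between 0.202 and 0.322 rad) or (y of tube_rack in the frame of stand below 0 m and value of joint armrest between -0.322 and -0.202 rad))), for 0.1 s.
At the end, for the whole second after the job is handed in: The pin is home (lift under 2 mm) in the hole next to the middle one, the arm within 0.03 rad of +0.262 rad if the tube rack stands on the stand's +y side, of -0.262 rad if on its -y side, and at rest; rack, tray and bottles stand upright within 20 mm of where they were (((y of tube_rack in the frame of stand above 0 m and value of joint armrest between 0.232 and 0.292 rad) or (y of tube_rack in the frame of stand below 0 m and value of joint armrest between -0.292 and -0.232 rad)) and value of joint index_pin below 0.002 m and velocity of joint armrest between -0.02 and 0.02 rad/s and not (distance of any of tube_rack, tray, brown_bottle, white_bottle from where it was at the start of the episode above 0.02 m or angle between any of tube_rack, tray, brown_bottle, white_bottle's own z axis and vertical above 0.3 rad)); the robot touches nothing.
It fails at once if the ring is lifted by a pinch or with both fingers at it (the gripper's middle, the TCP, within 28 mm sideways of the ring's centre) (contact force between the fingers and pull_ring above 1 N and value of joint index_pin above 0.003 m and y of the grasp point in the frame of pull_ring between -0.028 and 0.028 m).
It fails at once if the ring is forced (the fingers press on it with more than 40 N) (contact force between the fingers and pull_ring above 40 N).
It fails at once if the tube rack, the tray or a bottle is moved or lifted by more than 20 mm or tipped (distance of any of tube_rack, tray, brown_bottle, white_bottle from where it was at the start of the episode above 0.02 m or angle between any of tube_rack, tray, brown_bottle, white_bottle's own z axis and vertical above 0.3 rad).
It also fails if it takes over 48 s, if anything falls off the work surface, if the arm or the gripper's body presses on something with over 40 N, if the wrist force passes 120 N, or if a joint passes its speed limit or range.

## Working session

There is one attempt and no reset: what is moved stays moved. The work goes in short steps, Python scripts to look and compute and a tool call to move; the robot and the scene stay as the last step left them, time stands still between calls to the robot, and variables do not carry over. Pictures are saved under pics/ and viewed, at most 10 in all, crops included, and the job is handed in when it is done.

Besides the shell and the picture viewer there is one more tool, called after "Emit:" by a JSON object that holds its "api" and its "payload". arm_command: Moves the arm, as the interface text tells. Its arguments: {"type":"object","properties":{"slide":{"type":"array","items":{"type":"array","items":{"type":"number"}}},"spin":{"type":"array","items":{"type":"number"}},"jaw":{"type":"number"}},"required":["slide","spin"]}

```bash
mkdir -p pics; cat > h.py <<'E'
from workcell import *
import numpy as np, cv2
from scipy.spatial.transform import Rotation as R
def cam(c):
    return R.from_rotvec(np.ravel(c["rvec"])).as_matrix(), np.ravel(c["tvec"]), np.array(c["intrinsics"])
def ray(c,px):
    r,t,K=cam(c); d=np.linalg.inv(K)@np.array([px[0],px[1],1.]); s=d[:2].copy()
    for _ in range(20): s=d[:2]/(1+c["k1"]*(s@s))
    return -r.T@t, r.T@np.array([s[0],s[1],1.])
def at_z(c,px,z):
    o,d=ray(c,px); return o+d*(z-o[2])/d[2]
def at_range(c,px):
    o,d=ray(c,px); return o+d*float(c["range_z"][int(round(px[1])),int(round(px[0]))])
def proj(c,p):
    r,t,K=cam(c); q=r@np.asarray(p)+t; s=q[:2]/q[2]; s=s*(1+c["k1"]*(s@s)); return (K@np.array([s[0],s[1],1]))[:2]
def save(c,name,box=None,sc=1):
    im=cv2.cvtColor(np.asarray(c["pixels"]),cv2.COLOR_RGB2BGR)
    if box: im=im[box[1]:box[3],box[0]:box[2]]
    cv2.imwrite("pics/"+name,cv2.resize(im,None,fx=sc,fy=sc,interpolation=cv2.INTER_CUBIC))
E
python3 - <<'E'
from h import *
np.set_printoptions(precision=3,suppress=True)
z={"stand":0,"middle_hole":.068,"pull_ring":.129,"pad_near":.121,"tube_rack":0,"tray":0,"brown_bottle":0,"white_bottle":0}
for n in("scene","top"):
    c=camera(n); save(c,n+"0.png",sc=1.5); print(n,"campos",ray(c,(256,192))[0])
    for k in z:
        for q in landmark_of(c,k)[:4]:
            print(k,np.round(q["centre"],1),round(q["confidence"],2),"at z:",at_z(c,q["centre"],z[k]),"range:",at_range(c,q["centre"]))
o=get_obs();print(o["eef_pos"],o["tool_rot"],o["ft_force"],o["grip_width"])
E
```

```text
scene campos [0.888 0.635 0.795]
stand [249.  228.9] 0.65 at z: [0.595 0.038 0.   ] range: [0.641 0.133 0.126]
middle_hole [224.6 176.1] 0.87 at z: [ 0.599 -0.085  0.068] range: [ 0.604 -0.073  0.08 ]
pull_ring [227.7 155.4] 0.59 at z: [ 0.588 -0.085  0.129] range: [ 0.531 -0.224  0.001]
pad_near [261.5 210.9] 0.66 at z: [0.595 0.097 0.121] range: [0.594 0.095 0.119]
tube_rack [313.8 152.2] 0.97 at z: [ 0.311 -0.131 -0.   ] range: [ 0.39  -0.026  0.108]
tube_rack [301.5 195.4] 0.96 at z: [ 0.428 -0.002  0.   ] range: [0.458 0.039 0.051]
tray [222.6 337.4] 0.95 at z: [0.758 0.255 0.   ] range: [0.758 0.256 0.001]
tray [122.6 192.7] 0.91 at z: [ 0.827 -0.211  0.   ] range: [ 0.827 -0.206  0.004]
tray [181.6 258. ] 0.78 at z: [0.764 0.046 0.   ] range: [0.779 0.116 0.095]
tray [304.4 200.6] 0.71 at z: [0.431 0.017 0.   ] range: [0.462 0.059 0.054]
brown_bottle [180.2 241.9] 0.79 at z: [0.752 0.002 0.   ] range: [0.888 0.635 0.795]
white_bottle [184.7 277.2] 0.66 at z: [0.776 0.096 0.   ] range: [0.781 0.12  0.036]
top campos [0.462 0.022 1.098]
stand [266.1 189.5] 0.57 at z: [0.594 0.02
[... 261 characters left out ...]
.121] range: [0.587 0.091 0.114]
tube_rack [319.2 284.5] 0.86 at z: [ 0.316 -0.127  0.   ] range: [ 0.321 -0.122  0.035]
tube_rack [270.6 246.8] 0.72 at z: [0.424 0.015 0.   ] range: [0.425 0.015 0.052]
tray [259.6 132.7] 0.74 at z: [0.769 0.05  0.   ] range: [0.767 0.05  0.006]
tray [338.2 112.1] 0.7 at z: [ 0.834 -0.19   0.   ] range: [ 0.833 -0.189  0.003]
tray [188.5 134.1] 0.62 at z: [0.764 0.268 0.   ] range: [0.763 0.268 0.002]
brown_bottle [274.9 138.3] 0.53 at z: [0.752 0.004 0.   ] range: [0.728 0.005 0.089]
white_bottle [245.6 131.3] 0.68 at z: [0.773 0.093 0.   ] range: [0.75  0.088 0.082]
[ 0.181 -0.466  0.25 ] [0.983 0.184 0.    0.   ] [ 0.561 -0.337 -0.238] 0.08522830715166478
```

View pics/scene0.png

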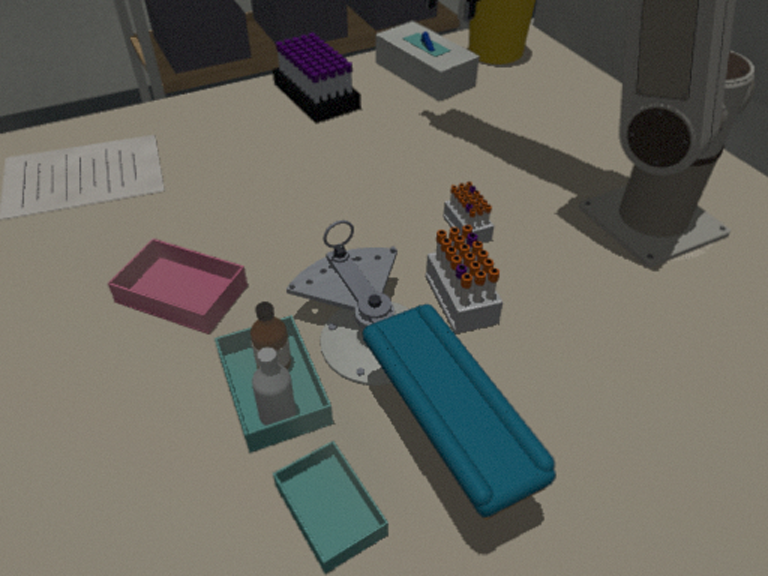

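View pics/top0.png

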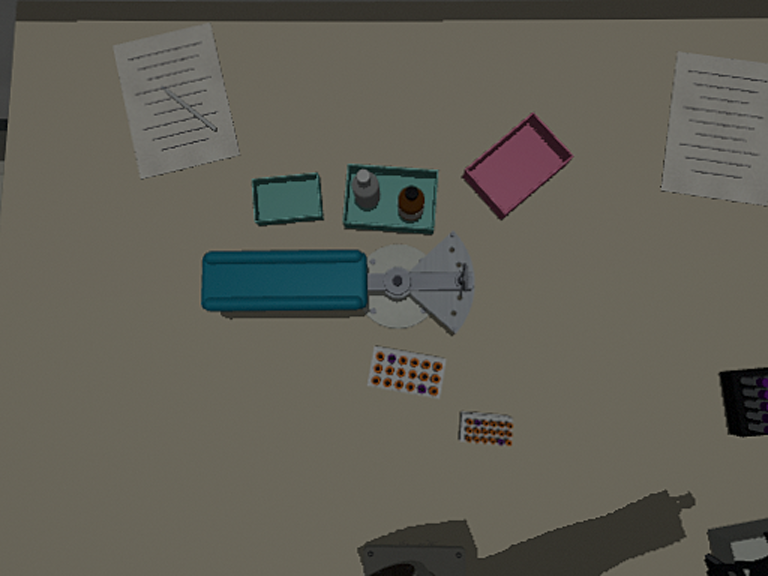

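The scene view and the top view both show the arm with its blue pad to the robot's left. The ring is at scene px (226,157) and top px (309,187), on the tail.

- **Racks:** there are two orange-capped racks, at top px (271,247) and (325,286). The larger one at (271,247) is the one meant. It stands on the robot's side, which is stand +y.
- **Trays:** there are three, the teal one with bottles at (260,133), a smaller teal one at (191,133) and a pink one. The larger teal one is meant.

So the target is +0.262 rad, and the ring moves away from the robot. Next I'll measure more precisely.

```bash
python3 - <<'E'
from h import *
np.set_printoptions(precision=4,suppress=True)
C={n:camera(n) for n in("scene","top")}
c=C["top"]; im=np.asarray(c["pixels"]).astype(int)
r,t,K=cam(c)
m=(im[...,2]-im[...,0]>60)&(np.indices(im.shape[:2])[1]<252)&(np.indices(im.shape[:2])[0]>160)&(np.indices(im.shape[:2])[0]<215)
vs,us=np.nonzero(m)
P=np.array([at_range(c,(u,v)) for u,v in zip(us,vs)]); P=P[(P[:,2]>.1)&(P[:,2]<.14)]
rect=cv2.minAreaRect(P[:,:2].astype(np.float32)*1000); print("pad rect mm",rect,"n",len(P),"z",np.median(P[:,2]))
# ring points by height
for n,c in C.items():
    Z=c["range_z"]; Q=[]
    u0,v0=proj(c,[.588,-.087,.129])
    for v in range(int(v0)-25,int(v0)+25):
        for u in range(int(u0)-25,int(u0)+25):
            if Z[v,u]>0:
                p=at_range(c,(u,v))
                if .103<p[2]<.17: Q.append([*p,u,v])
    Q=np.array(Q); print(n,"proj",u0,v0,len(Q)); 
    if len(Q): print(Q[:,:3].mean(0),Q.min(0),Q.max(0)); print(Q[::max(1,len(Q)//12)])
    for k in("stand","pull_ring","middle_hole","pad_near"):
        print(n,k,[(np.round(q["centre"],1),round(q["confidence"],2)) for q in landmark_of(c,k)[:2]], [np.round(q["centre"],1) for q in recognise(c,k)[:1]])
a=cv2.resize(np.asarray(C["top"]["pixels"])[100:300,220:350],None,fx=2.9,fy=2.9,interpolation=cv2.INTER_CUBIC)
b=cv2.resize(np.asarray(C["scene"]["pixels"])[130:230,190:270],None,fx=5,fy=5.8,interpolation=cv2.INTER_CUBIC)
cv2.imwrite("pics/crop1.png",cv2.cvtColor(np.hstack([a[:580,:377],b[:580]]),cv2.COLOR_RGB2BGR))
E
```

```text
pad rect mm ((587.0643920898438, 237.42788696289062), (103.7860336303711, 293.1676940917969), 1.0968048572540283) n 3658 z 0.12225354665783306
scene proj 227.53223908911667 154.84360735843464 122
[ 0.5949 -0.0845  0.1294] [  0.5683  -0.0898   0.1036 216.     147.    ] [  0.6184  -0.0807   0.1564 235.     166.    ]
[[  0.5941  -0.0851   0.156  225.     147.    ]
 [  0.592   -0.0846   0.1527 226.     148.    ]
 [  0.5989  -0.0858   0.1514 223.     149.    ]
 [  0.5996  -0.0845   0.1497 223.     150.    ]
 [  0.6096  -0.0844   0.1476 219.     152.    ]
 [  0.6132  -0.0822   0.1447 218.     154.    ]
 [  0.5731  -0.084    0.1221 234.     156.    ]
 [  0.6179  -0.0848   0.1296 216.     159.    ]
 [  0.6184  -0.0844   0.124  216.     161.    ]
 [  0.593   -0.0863   0.1096 226.     162.    ]
 [  0.6036  -0.0853   0.1114 222.     163.    ]
 [  0.6041  -0.0844   0.1092 222.     164.    ]
 [  0.5927  -0.0818   0.1036 227.     165.    ]]
scene stand [(array([247. , 228.7]), 0.8)] [array([286.6, 250.6])]
scene pull_ring [(array([227.1, 155.4]), 0.66)] [array([227.3, 146.8])]
scene middle_hole [(
[... 561 characters left out ...]
   0.154  310.     182.    ]
 [  0.593   -0.0873   0.1566 311.     183.    ]
 [  0.5943  -0.0821   0.1074 307.     185.    ]
 [  0.5913  -0.0846   0.1092 308.     186.    ]
 [  0.5884  -0.0871   0.111  309.     187.    ]
 [  0.5803  -0.0849   0.1543 310.     188.    ]
 [  0.5786  -0.0883   0.1467 311.     189.    ]
 [  0.577   -0.0839   0.115  308.     191.    ]
 [  0.5711  -0.086    0.1438 310.     192.    ]]
top stand [(array([264.2, 190.9]), 0.56)] [array([232.4, 186.9])]
top pull_ring [(array([311.2, 185.4]), 0.37)] []
top middle_hole [(array([309. , 187.9]), 0.94), (array([310.4, 187.8]), 0.65)] [array([235.6, 186.9])]
top pad_near [(array([244. , 186.3]), 0.62)] [array([203.6, 189.2])]
```

View pics/crop1.png

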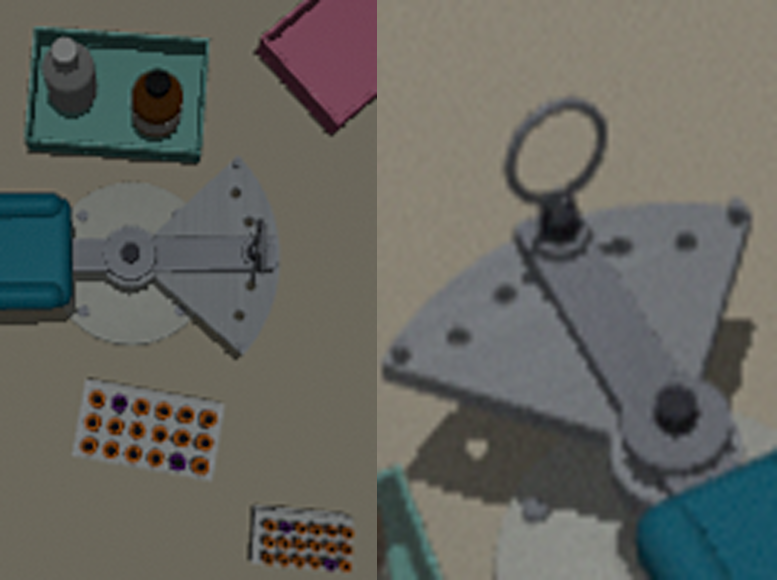

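The ring centre is at about (0.593, -0.085, 0.129). Its height and size fit, and the stand's +x is at about 91° azimuth. The crop confirms the larger rack (18 tubes) on the robot's side and the bottle tray on the far side.

The moves only spin about the tool z, so a 45° tilt has to come some other way. First I'll test safely, on the robot's right, what an unreachable inward pose does.

Emit:
{"api": "arm_command", "payload": {"slide": [[-5,-4,0],[-10,-8,0],[-16,-14,0],[-18,-20,0],[-20,-26,0]], "spin": [10,20,30,40,50]}}

```text
clock: 2.42
eef_pos: [-0.0847, -0.3134, 0.2501]
tool_rot: [0.968, -0.252, -0.0, 0.0]
ft_force: [-1.5, -1.0, 0.8]
grip_width: 0.0855
grasp_force: 0.0
```

Emit:
{"api": "arm_command", "payload": {"slide": [[0,-4,0],[0,-8,0],[0,-13,0],[0,-17,0],[0,-20,0]], "spin": [10,20,30,40,50]}}

```text
clock: 3.05
eef_pos: [0.0134, -0.1381, 0.25]
tool_rot: [0.771, -0.637, 0.001, 0.0]
ft_force: [-0.3, 0.1, 0.4]
grip_width: 0.0855
grasp_force: 0.0
```

```bash
python3 -c "
from h import *
o=get_obs();print(o['joint_pos'],o['eef_pos'],o['tool_rot'],R.from_quat(o['tool_rot']).as_matrix())"
```

```text
[-1.47497739e+00 -5.36732695e-01 -6.29897903e-01  1.47625990e+00
  2.84430407e-04  3.04771469e+00] [ 0.01335394 -0.13809288  0.24998764] [ 7.70895861e-01 -6.36960816e-01  5.85731493e-04  3.83667989e-04] [[ 1.88561151e-01 -9.82061363e-01  4.14313016e-04]
 [-9.82060464e-01 -1.88561543e-01 -1.33771215e-03]
 [ 1.39183892e-03 -1.54639891e-04 -9.99999019e-01]]
```

Inward to r = 0.14 is still reachable, with no tilt. The high outer region at azimuth about +91° should run into the wrist limit, and a tilt there would point the right way (+y). I'll go there, unspinning on the way.

Emit:
{"api": "arm_command", "payload": {"slide": [[2,-5,-3],[4,-10,-5],[5,-16,-7],[5,-22,-9],[5,-28,-12]], "spin": [-10,-20,-30,-40,-50]}}

```text
clock: 3.68
eef_pos: [0.2627, -0.1435, 0.3556]
tool_rot: [0.969, -0.246, 0.0, 0.0]
ft_force: [0.4, -0.9, 0.8]
grip_width: 0.0854
grasp_force: 0.0
```

```bash
cat > s.py <<'E'
from h import *
import sys
np.set_printoptions(precision=4,suppress=True)
o=get_obs();p=np.array(o['eef_pos']);M=R.from_quat(o['tool_rot']).as_matrix()
print(o['clock'],np.array(o['joint_pos']),p,np.round(o['ft_force'],1));print(M)
for a in sys.argv[1:]:
    t=np.array([float(v) for v in a.split(',')]); print(a,'-> cm',100*M.T@(t-p))
E
python3 s.py .3,.25,.5
```

```text
3.675 [-0.4991 -0.1875 -0.166   1.5918 -0.0009  3.1388] [ 0.2627 -0.1435  0.3556] [ 0.4 -0.9  0.8]
[[ 0.8793 -0.4762 -0.    ]
 [-0.4762 -0.8793 -0.001 ]
 [ 0.0005  0.0009 -1.    ]]
.3,.25,.5 -> cm [-15.4541 -36.366  -14.4834]
```

Emit:
{"api": "arm_command", "payload": {"slide": [[-2,-5,-2],[-4,-10,-4],[-6,-15,-6],[-8,-20,-8],[-11,-25,-10]], "spin": [-10,-20,-30,-40,-50]}}

```text
clock: 4.3
eef_pos: [0.2875, 0.1165, 0.4535]
tool_rot: [0.982, 0.19, 0.0, -0.002]
ft_force: [1.2, -0.6, -0.8]
grip_width: 0.0855
grasp_force: 0.0
```

```bash
python3 s.py .05,.35,.55 0,.4,.6
```

```text
4.3 [ 0.3807 -0.134   0.1306  1.8342  0.0045  3.1406] [0.2875 0.1165 0.4535] [ 1.2 -0.6 -0.8]
[[ 0.928   0.3725 -0.0005]
 [ 0.3725 -0.928   0.0047]
 [ 0.0012 -0.0045 -1.    ]]
.05,.35,.55 -> cm [-13.3345 -30.5644  -9.5307]
0,.4,.6 -> cm [-16.1061 -37.0896 -14.5047]
```

Emit:
{"api": "arm_command", "payload": {"slide": [[-2,-6,-2],[-5,-12,-4],[-8,-18,-6],[-11,-24,-8],[-13,-30,-10]], "spin": [-10,-21,-31,-42,-52]}}

```text
clock: 4.92
eef_pos: [0.0889, 0.3123, 0.5417]
tool_rot: [0.799, 0.602, 0.001, -0.003]
ft_force: [1.9, 1.0, 0.3]
grip_width: 0.0852
grasp_force: 0.0
```

```bash
python3 s.py  -.007,.4,.75
```

```text
4.925 [ 1.2901 -0.0354  0.4632  2.0635  0.0038  3.1406] [0.0889 0.3123 0.5417] [1.9 1.  0.3]
[[ 0.276   0.9611 -0.002 ]
 [ 0.9611 -0.276   0.0066]
 [ 0.0058 -0.0038 -1.    ]]
-.007,.4,.75 -> cm [  5.9    -11.7173 -20.7551]
```

Emit:
{"api": "arm_command", "payload": {"slide": [[3,-6,-4],[6,-11,-8],[6,-12,-13],[6,-12,-18],[6,-12,-22]], "spin": [-5,-9,-13,-17,-17]}}

```text
clock: 5.55
eef_pos: [0.0013, 0.3851, 0.587]
tool_rot: [0.703, 0.711, 0.022, -0.024]
ft_force: [0.6, -0.1, -1.4]
grip_width: 0.085
grasp_force: 0.0
```

```bash
python3 s.py  -.007,.4,.75
```

```text
5.55 [1.5651 0.1051 0.7481 2.1493 0.003  3.1242] [0.0013 0.3851 0.587 ] [ 0.6 -0.1 -1.4]
[[-0.0117  0.9999 -0.0026]
 [ 0.9979  0.0118  0.0644]
 [ 0.0645 -0.0018 -0.9979]]
-.007,.4,.75 -> cm [  2.5519  -0.8461 -16.1705]
```

The tool tilts a little (3.7°) in the right direction at the wrist limit. I'll push further up to see whether the tilt accumulates.

Emit:
{"api": "arm_command", "payload": {"slide": [[0,0,-6],[0,0,-12],[0,0,-18],[0,0,-24],[0,0,-30]], "spin": [0,0,0,0,0]}}

```text
clock: 6.18
eef_pos: [0.0018, 0.3639, 0.6088]
tool_rot: [0.702, 0.709, 0.043, -0.044]
ft_force: [-0.5, -0.0, -0.3]
grip_width: 0.0853
grasp_force: 0.0
```

```bash
python3 s.py  -.007,.4,.75
```

```text
6.175 [1.5632 0.0459 0.7471 2.1489 0.0032 3.1237] [0.0018 0.3639 0.6088] [-0.5 -0.  -0.3]
[[-0.0103  0.9999 -0.0023]
 [ 0.9924  0.0105  0.1228]
 [ 0.1228 -0.001  -0.9924]]
-.007,.4,.75 -> cm [  5.3206  -0.8598 -13.5648]
```

The tilt accumulates (now 7°). I'll try a stronger up-and-out request from the first row.

Emit:
{"api": "arm_command", "payload": {"slide": [[20,0,-40],[40,0,-80],[40,0,-80],[40,0,-80],[40,0,-80]], "spin": [0,0,0,0,0]}}

```text
clock: 6.8
eef_pos: [0.0003, 0.4266, 0.6242]
tool_rot: [0.7, 0.708, 0.065, -0.066]
ft_force: [-0.7, 0.7, -0.4]
grip_width: 0.0854
grasp_force: 0.0
```

```bash
python3 s.py  -.007,.4,.75
```

```text
6.8 [1.5684 0.1594 0.922  2.1491 0.0027 3.1286] [0.0003 0.4266 0.6242] [-0.7  0.7 -0.4]
[[-0.0107  0.9999 -0.0022]
 [ 0.983   0.0109  0.1833]
 [ 0.1833 -0.0002 -0.9831]]
-.007,.4,.75 -> cm [ -0.3003  -0.7578 -12.8475]
```

Emit:
{"api": "arm_command", "payload": {"slide": [[25,0,-60],[25,0,-60],[25,0,-60],[25,0,-60],[25,0,-60]], "spin": [0,0,0,0,0]}}

```text
clock: 7.42
eef_pos: [-0.0007, 0.4402, 0.6452]
tool_rot: [0.698, 0.705, 0.087, -0.088]
ft_force: [0.6, -0.2, 0.4]
grip_width: 0.0855
grasp_force: 0.0
```

Emit:
{"api": "arm_command", "payload": {"slide": [[25,0,-60],[25,0,-60],[25,0,-60],[25,0,-60],[25,0,-60]], "spin": [0,0,0,0,0]}}

```text
clock: 8.05
eef_pos: [-0.0014, 0.4388, 0.6686]
tool_rot: [0.695, 0.702, 0.109, -0.11]
ft_force: [-0.0, -0.4, 0.9]
grip_width: 0.0855
grasp_force: 0.0
```

```bash
python3 s.py  -.007,.4,.75
```

```text
8.05 [1.5729 0.1633 1.0519 2.149  0.0018 3.1332] [-0.0014  0.4388  0.6686] [-0.  -0.4  0.9]
[[-0.0104  0.9999 -0.0024]
 [ 0.9521  0.0106  0.3055]
 [ 0.3055  0.0009 -0.9522]]
-.007,.4,.75 -> cm [-1.1971 -0.5911 -8.9383]
```

Emit:
{"api": "arm_command", "payload": {"slide": [[10,0,-60],[10,0,-60],[10,0,-60],[10,0,-60],[10,0,-60]], "spin": [0,0,0,0,0]}}

```text
clock: 8.68
eef_pos: [-0.0015, 0.3826, 0.6975]
tool_rot: [0.691, 0.698, 0.131, -0.132]
ft_force: [-0.2, 0.3, -0.4]
grip_width: 0.0857
grasp_force: 0.0
```

Emit:
{"api": "arm_command", "payload": {"slide": [[10,0,-60],[10,0,-60],[10,0,-60],[10,0,-60],[10,0,-60]], "spin": [0,0,0,0,0]}}

```text
clock: 9.3
eef_pos: [-0.0016, 0.3359, 0.7196]
tool_rot: [0.687, 0.694, 0.153, -0.153]
ft_force: [-0.2, -0.1, 0.6]
grip_width: 0.0855
grasp_force: 0.0
```

```bash
python3 s.py  -.007,.4,.75
```

```text
9.3 [ 1.5746 -0.0553  0.9585  2.1489  0.0012  3.1349] [-0.0016  0.3359  0.7196] [-0.2 -0.1  0.6]
[[-0.0101  0.9999 -0.0028]
 [ 0.9065  0.0103  0.4221]
 [ 0.4221  0.0017 -0.9066]]
-.007,.4,.75 -> cm [ 7.1005 -0.4677 -0.0461]
```

Emit:
{"api": "arm_command", "payload": {"slide": [[28,0,-55],[28,0,-55],[28,0,-55],[28,0,-55],[28,0,-55]], "spin": [0,0,0,0,0]}}

```text
clock: 9.93
eef_pos: [-0.0023, 0.353, 0.7428]
tool_rot: [0.682, 0.689, 0.174, -0.174]
ft_force: [0.0, 0.3, 0.3]
grip_width: 0.0854
grasp_force: 0.0
```

Emit:
{"api": "arm_command", "payload": {"slide": [[28,0,-55],[28,0,-55],[28,0,-55],[28,0,-55],[28,0,-55]], "spin": [0,0,0,0,0]}}

```text
clock: 10.55
eef_pos: [-0.0026, 0.3506, 0.7657]
tool_rot: [0.676, 0.683, 0.195, -0.196]
ft_force: [-0.3, -0.7, -0.9]
grip_width: 0.0854
grasp_force: 0.0
```

Emit:
{"api": "arm_command", "payload": {"slide": [[28,0,-55],[28,0,-55],[28,0,-55],[28,0,-55],[28,0,-55]], "spin": [0,0,0,0,0]}}

```text
clock: 11.18
eef_pos: [-0.0028, 0.3362, 0.788]
tool_rot: [0.669, 0.677, 0.217, -0.217]
ft_force: [0.2, 0.4, -0.8]
grip_width: 0.0855
grasp_force: 0.0
```

```bash
python3 s.py  -.007,.4,.75
```

```text
11.175 [ 1.5802 -0.0467  1.1552  2.149  -0.0014  3.1398] [-0.0028  0.3362  0.788 ] [ 0.2  0.4 -0.8]
[[-0.0094  0.9999 -0.0041]
 [ 0.8117  0.01    0.5841]
 [ 0.5841  0.0022 -0.8117]]
-.007,.4,.75 -> cm [ 2.963  -0.369   6.8068]
```

Emit:
{"api": "arm_command", "payload": {"slide": [[22,0,-58],[22,0,-58],[22,0,-58],[22,0,-58],[22,0,-58]], "spin": [0,0,0,0,0]}}

```text
clock: 11.8
eef_pos: [-0.0024, 0.2925, 0.8071]
tool_rot: [0.662, 0.669, 0.238, -0.239]
ft_force: [0.2, -0.1, -0.3]
grip_width: 0.0852
grasp_force: 0.0
```

Emit:
{"api": "arm_command", "payload": {"slide": [[22,0,-58],[22,0,-58],[22,0,-58],[22,0,-58],[22,0,-58]], "spin": [0,0,0,0,0]}}

```text
clock: 12.42
eef_pos: [-0.0021, 0.2514, 0.8231]
tool_rot: [0.654, 0.662, 0.258, -0.259]
ft_force: [0.3, 0.4, -0.0]
grip_width: 0.0851
grasp_force: 0.0
```

Emit:
{"api": "arm_command", "payload": {"slide": [[22,0,-58],[22,0,-58],[22,0,-58],[22,0,-58],[22,0,-58]], "spin": [0,0,0,0,0]}}

```text
clock: 13.05
eef_pos: [-0.0017, 0.2113, 0.8369]
tool_rot: [0.646, 0.653, 0.278, -0.28]
ft_force: [0.0, 0.6, 0.7]
grip_width: 0.0853
grasp_force: 0.0
```

```bash
python3 s.py  .2,.25,.5 .4,.05,.45 .4,-.2,.4
```

```text
13.05 [ 1.5559 -0.2699  1.1201  2.149   0.0172  3.1222] [-0.0017  0.2113  0.8369] [0.  0.6 0.7]
[[-0.0092  0.9999 -0.0064]
 [ 0.688   0.0109  0.7256]
 [ 0.7256  0.0022 -0.6881]]
.2,.25,.5 -> cm [-21.9664  20.1403  25.8611]
.4,.05,.45 -> cm [-39.538   39.9092  14.6616]
.4,-.2,.4 -> cm [-60.3666  39.6247  -0.0384]
```

The tilt is now 46.5° towards azimuth 90.5°, with the tool y level along the ring's y. I'll travel to the ring at this orientation.

Emit:
{"api": "arm_command", "payload": {"slide": [[-3,4,1],[-6,8,2],[-9,12,4],[-13,16,5],[-16,18,6]], "spin": [0,0,0,0,0]}}

```text
clock: 13.68
eef_pos: [0.0125, 0.1617, 0.7192]
tool_rot: [0.649, 0.65, 0.295, -0.264]
ft_force: [-0.2, 0.1, 1.1]
grip_width: 0.0855
grasp_force: 0.0
```

```bash
python3 s.py  .37,.0,.45  .544,-.136,.177
```

```text
13.675 [ 1.5959 -0.6425  0.4382  1.8402 -0.0582  3.14  ] [0.0125 0.1617 0.7192] [-0.2  0.1  1.1]
[[-0.0189  0.999   0.04  ]
 [ 0.6884 -0.016   0.7252]
 [ 0.7251  0.0412 -0.6874]]
.37,.0,.45 -> cm [-31.327   34.8641   8.2025]
.544,-.136,.177 -> cm [-60.8134  51.3397  17.8004]
```

The wrist was passing over the base axis, which is singular. I'll move outwards first, then swing round.

Emit:
{"api": "arm_command", "payload": {"slide": [[2,0,6],[4,0,12],[6,-1,18],[9,-1,23],[11,-2,28]], "spin": [0,0,0,0,0]}}

```text
clock: 14.3
eef_pos: [0.0048, 0.4427, 0.6061]
tool_rot: [0.648, 0.65, 0.295, -0.264]
ft_force: [0.3, -0.3, 0.3]
grip_width: 0.0858
grasp_force: 0.0
```

```bash
python3 s.py .2,.40,.55 .37,.2,.45
```

```text
14.3 [ 1.5981 -0.3909  0.0512  1.2009 -0.0591  3.1403] [0.0048 0.4427 0.6061] [ 0.3 -0.3  0.3]
[[-0.02    0.999   0.0393]
 [ 0.6878 -0.0148  0.7257]
 [ 0.7256  0.0416 -0.6868]]
.2,.40,.55 -> cm [-7.3969 19.3344  1.5262]
.37,.2,.45 -> cm [-28.7494  36.198   -5.4514]
```

Emit:
{"api": "arm_command", "payload": {"slide": [[-1,4,0],[-3,8,0],[-5,12,0],[-7,16,0],[-9,20,0]], "spin": [0,0,0,0,0]}}

```text
clock: 14.92
eef_pos: [0.2072, 0.3753, 0.5494]
tool_rot: [0.648, 0.65, 0.295, -0.264]
ft_force: [-0.4, 1.9, 0.1]
grip_width: 0.0854
grasp_force: 0.0
```

```bash
python3 s.py .365,.126,.45 
```

```text
14.925 [ 0.709  -0.3574 -0.056   1.2409  0.5544  2.4617] [0.2072 0.3753 0.5494] [-0.4  1.9  0.1]
[[-0.0198  0.9991  0.0381]
 [ 0.6872 -0.0141  0.7263]
 [ 0.7262  0.0406 -0.6863]]
.365,.126,.45 -> cm [-24.6604  15.7099 -10.6856]
```

Emit:
{"api": "arm_command", "payload": {"slide": [[-5,3,-2],[-10,6,-4],[-15,9,-6],[-20,12,-8],[-24,15,-10]], "spin": [1,2,3,3,3]}}

```text
clock: 15.55
eef_pos: [0.3577, 0.1344, 0.4496]
tool_rot: [0.666, 0.632, 0.288, -0.273]
ft_force: [-0.2, 0.9, -0.2]
grip_width: 0.0853
grasp_force: 0.0
```

```bash
python3 s.py .48,-.1,.32 .544,-.150,.19
```

```text
15.55 [-0.2068 -0.0421 -0.0336  1.7407  0.8032  1.3467] [0.3577 0.1344 0.4496] [-0.2  0.9 -0.2]
[[ 0.0347  0.9987  0.0385]
 [ 0.6845 -0.0518  0.7272]
 [ 0.7282  0.0012 -0.6854]]
.48,-.1,.32 -> cm [-25.0567  13.4172  -7.6858]
.544,-.150,.19 -> cm [-37.7237  20.0525  -2.165 ]
```

Emit:
{"api": "arm_command", "payload": {"slide": [[-5,3,-2],[-10,6,-4],[-15,8,-6],[-20,11,-7],[-25,13,-8]], "spin": [0,0,0,0,0]}}

```text
clock: 16.18
eef_pos: [0.4765, -0.1011, 0.3224]
tool_rot: [0.665, 0.633, 0.288, -0.272]
ft_force: [0.3, 0.6, 0.3]
grip_width: 0.0858
grasp_force: 0.0
```

```bash
python3 s.py .544,-.150,.19
```

```text
16.175 [-0.5849  0.4672  0.2558  1.8539  0.6785  0.8574] [ 0.4765 -0.1011  0.3224] [0.3 0.6 0.3]
[[ 0.0325  0.9987  0.0385]
 [ 0.6845 -0.0503  0.7273]
 [ 0.7283  0.0027 -0.6852]]
.544,-.150,.19 -> cm [-12.7703   6.9513   5.7799]
```

Emit:
{"api": "arm_command", "payload": {"slide": [[-4,2,2],[-8,4,4],[-12,6,6],[-12.6,6.5,6.4],[-12.6,6.5,6.4]], "spin": [0,0,0,0,0]}}

```text
clock: 16.8
eef_pos: [0.5389, -0.1419, 0.1891]
tool_rot: [0.665, 0.633, 0.288, -0.273]
ft_force: [0.0, 0.1, 0.3]
grip_width: 0.0854
grasp_force: 0.0
```

```bash
python3 s.py; python3 - <<'E'
from h import *
np.set_printoptions(precision=4,suppress=True)
o=get_obs();p=np.array(o['eef_pos']);M=R.from_quat(o['tool_rot']).as_matrix()
ims=[]
for n in("scene","top"):
    c=camera(n); u0,v0=map(int,proj(c,[.56,-.10,.15])); Z=c["range_z"]; Q=[]
    for v in range(max(v0-50,0),v0+50):
        for u in range(u0-60,u0+60):
            if Z[v,u]>0:
                w=at_range(c,(u,v)); q=1000*M.T@(w-p)
                if -30<q[2]<45 and abs(q[0])<25 and 30<abs(q[1])<70 and w[2]>.1: Q.append([*q,*w])
    Q=np.array(Q); print(n,len(Q))
    if len(Q):
      for s in(1,-1):
        S=Q[s*Q[:,1]>0]
        if len(S): print(s,"n",len(S),"pct5",np.percentile(S[:,:3],2,axis=0),"pct95",np.percentile(S[:,:3],98,axis=0))
        for a in range(-30,35,8):
            T=S[(S[:,2]>=a)&(S[:,2]<a+8)] if len(S) else S
            if len(T)>3: print("  z",a,len(T),"x",T[:,0].min(),T[:,0].max(),"y",T[:,1].min(),T[:,1].max())
    ims.append(cv2.resize(np.asarray(c["pixels"])[v0-45:v0+45,u0-40:u0+40],None,fx=5,fy=6,interpolation=cv2.INTER_CUBIC))
cv2.imwrite("pics/pre.png",cv2.cvtColor(np.hstack(ims),cv2.COLOR_RGB2BGR))
E
```

```text
16.8 [-0.584   0.6997  0.3008  1.6671  0.6783  0.8577] [ 0.5389 -0.1419  0.1891] [0.  0.1 0.3]
[[ 0.0326  0.9988  0.0373]
 [ 0.6843 -0.0495  0.7275]
 [ 0.7285  0.0018 -0.6851]]
scene 235
1 n 119 pct5 [ -6.8454  43.3188 -29.2212] pct95 [12.6785 57.1026  5.0542]
  z -30 27 x -4.755555430908537 13.53226859950499 y 42.773951989504006 57.07171928834172
  z -22 29 x -7.959136749942338 12.743291884674495 y 43.58337006437134 57.399425117336044
  z -14 27 x -6.258362581505468 12.449611674166496 y 43.17003429101121 57.358581072180854
  z -6 25 x -12.734894555891533 13.906004705605817 y 43.76228685859847 56.852972516520495
  z 2 11 x -5.867225521891996 10.668917771805226 y 42.77420205043295 50.1144700449034
-1 n 116 pct5 [-11.6553 -55.1278 -29.4299] pct95 [ 12.6148 -41.6772   4.8683]
  z -30 30 x -12.063647355118112 12.74963154154536 y -57.43849612132024 -41.17289689873531
  z -22 26 x -13.319535905516423 12.678337481656849 y -55.17737858194457 -41.66170462634652
  z -14 28 x -11.702459292268273 13.842232475526341 y -55.01198585464017 -41.639096423289594
  z -6 22 x -9.915247124096792 12.081946
[... 315 characters left out ...]
22 15 x 4.976062016601287 12.594191999304243 y 42.92383042516162 55.849213163722396
  z -14 23 x -8.786417405212998 13.86191757935628 y 42.71481836282672 55.78152331464406
  z -6 12 x -7.512791791377855 12.446515810846225 y 43.04527891885658 53.750209620459806
-1 n 62 pct5 [ -1.1439 -55.5292 -28.9049] pct95 [ 13.291  -42.3746   2.5007]
  z -30 13 x -2.7335337434423543 12.36767998152865 y -55.856200362924945 -44.556551822540854
  z -22 19 x -6.375507653367838 13.342145193519658 y -55.81045253227271 -42.34193717675006
  z -14 18 x 4.491862710993034 13.497597404686683 y -54.41172615745885 -42.406459877738925
  z -6 9 x 7.34360931506683 13.109487891438633 y -54.53217043753751 -42.636440397196004
```

View pics/pre.png

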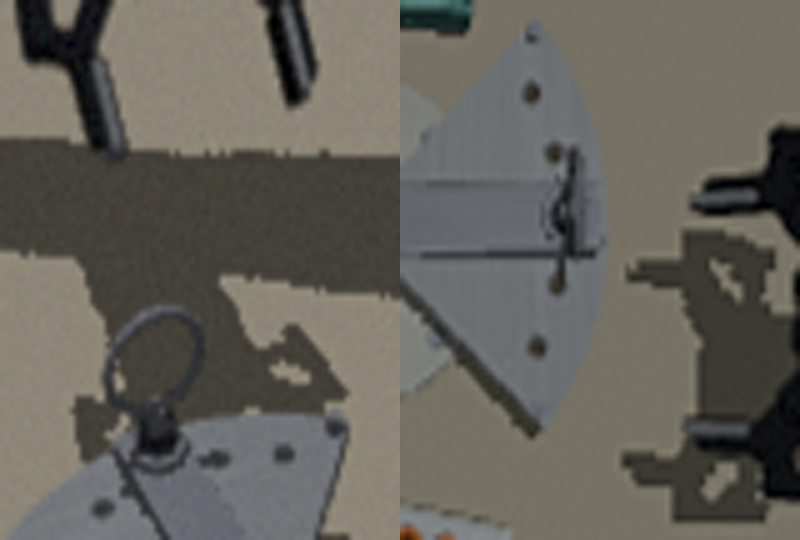

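The crops show the right-hand (+x) finger aimed at the ring and the other finger outside it, nearer the robot. The range data put the open fingertip 6 mm ahead of the TCP. I'll move to just short of the ring and check.

Emit:
{"api": "arm_command", "payload": {"slide": [[-0.2,0,2.5],[-0.4,0.1,5],[-0.4,0.1,6.3],[-0.4,0.1,6.3],[-0.4,0.1,6.3]], "spin": [0,0,0,0,0]}}

```text
clock: 17.52
eef_pos: [0.543, -0.0997, 0.1444]
tool_rot: [0.664, 0.634, 0.288, -0.271]
ft_force: [-0.4, 0.7, 0.0]
grip_width: 0.0852
grasp_force: 0.0
```

```bash
cat > look.py <<'E'
from h import *
import sys
np.set_printoptions(precision=4,suppress=True)
o=get_obs();p=np.array(o['eef_pos']);M=R.from_quat(o['tool_rot']).as_matrix()
name=sys.argv[1]; ims=[]
for n in("scene","top"):
    c=camera(n); u0,v0=map(int,proj(c,[.58,-.09,.13]))
    im=cv2.resize(np.asarray(c["pixels"])[v0-35:v0+35,u0-25:u0+25],None,fx=8,fy=8,interpolation=cv2.INTER_CUBIC)
    Z=c["range_z"]; Q=[]
    for v in range(v0-40,v0+40):
        for u in range(u0-40,u0+40):
            if Z[v,u]>0: Q.append([*at_range(c,(u,v)),*np.asarray(c["pixels"])[v,u]])
    Q=np.array(Q); q=1000*(Q[:,:3]-p)@M
    s=(abs(q[:,0])<20)&(q[:,1]>35)&(q[:,1]<65)&(q[:,2]>-40)&(q[:,2]<-12)
    print(n,"finger n",s.sum(),"tool x",np.percentile(q[s,0],[3,97]),"y",np.percentile(q[s,1],[3,97]))
    ims.append(im[:560,:400])
cv2.imwrite("pics/"+name,cv2.cvtColor(np.hstack(ims),cv2.COLOR_RGB2BGR))
C=np.array([.5928,-.086,.129]); print("C in tool mm",1000*M.T@(C-p), "clock",o["clock"],"F",np.round(o["ft_force"],1))
E
python3 look.py in1.png
```

```text
scene finger n 99 tool x [-5.8774 13.0281] y [44.071  60.6873]
top finger n 56 tool x [-3.2649 12.4586] y [42.8244 60.2417]
C in tool mm [-0.3348 49.0036 22.5199] clock 17.525 F [-0.4  0.7  0. ]
```

View pics/in1.png

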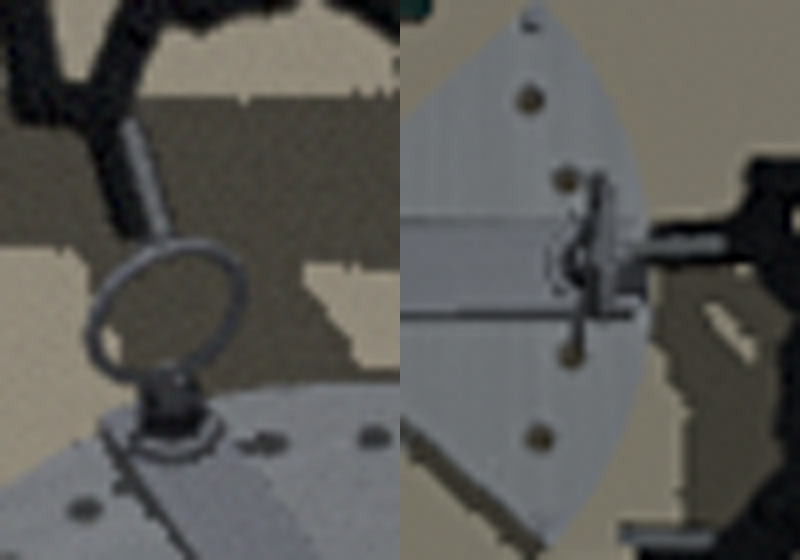

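The fingertip stands just in front of the ring, inside its outline in both crops. I'll insert in two steps and watch the force.

Emit:
{"api": "arm_command", "payload": {"slide": [[0,-0.1,0.4],[0,-0.1,0.8],[0,-0.1,1.2],[0,-0.1,1.6],[0,-0.1,1.8]], "spin": [0,0,0,0,0]}}

```text
clock: 18.25
eef_pos: [0.5421, -0.0857, 0.1306]
tool_rot: [0.664, 0.634, 0.288, -0.272]
ft_force: [0.1, -0.2, 0.4]
grip_width: 0.0854
grasp_force: 0.0
```

Emit:
{"api": "arm_command", "payload": {"slide": [[0,0,0.4],[0,0,0.8],[0,0,1.2],[0,0,1.6],[0,0,1.7]], "spin": [0,0,0,0,0]}}

```text
clock: 18.88
eef_pos: [0.5427, -0.0734, 0.119]
tool_rot: [0.664, 0.634, 0.288, -0.272]
ft_force: [0.1, 0.8, -0.1]
grip_width: 0.0852
grasp_force: 0.0
```

```bash
python3 look.py in2.png
```

```text
scene finger n 110 tool x [-5.6214 19.1863] y [38.4822 63.207 ]
top finger n 60 tool x [ 3.0116 19.1349] y [38.2059 62.3814]
C in tool mm [  0.2077  50.6854 -14.1791] clock 18.875 F [ 0.1  0.8 -0.1]
```

View pics/in2.png

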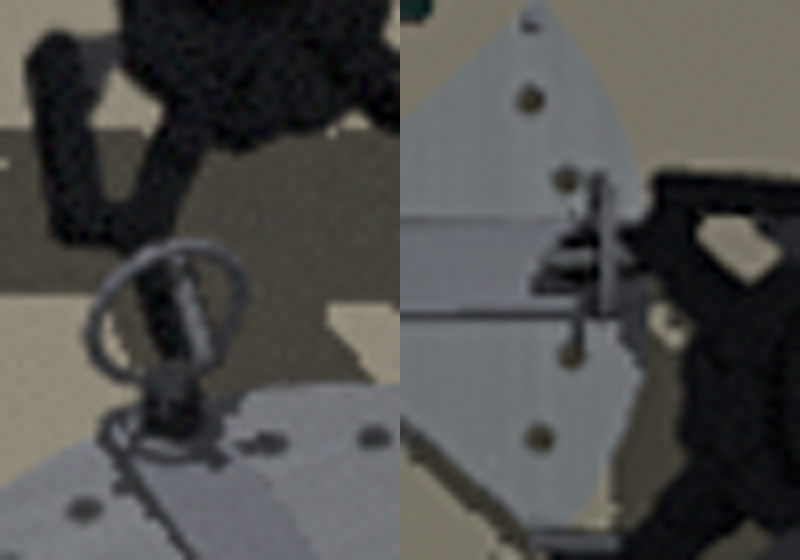

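The finger is through the ring, the other finger is well outside it, and there's no contact force. Now I'll lift straight up.

Emit:
{"api": "arm_command", "payload": {"slide": [[0.15,0,-0.14],[0.36,0,-0.34],[0.58,0,-0.55],[0.8,0,-0.75],[0.87,0,-0.82]], "spin": [0,0,0,0,0]}}

```text
clock: 19.6
eef_pos: [0.5427, -0.0744, 0.1305]
tool_rot: [0.665, 0.634, 0.287, -0.272]
ft_force: [1.5, -4.4, -7.8]
grip_width: 0.0856
grasp_force: 4.5
```

Emit:
{"api": "arm_command", "payload": {"slide": [[0.15,0,-0.14],[0.3,0,-0.28],[0.45,0,-0.42],[0.49,0,-0.46],[0.49,0,-0.46]], "spin": [0,0,0,0,0]}}

```text
clock: 20.23
eef_pos: [0.5426, -0.0743, 0.1369]
tool_rot: [0.665, 0.634, 0.287, -0.272]
ft_force: [2.9, -5.0, -10.0]
grip_width: 0.0856
grasp_force: 5.4
```

```bash
python3 - <<'E'
from h import *
np.set_printoptions(precision=4,suppress=True)
o=get_obs();p=np.array(o['eef_pos']);M=R.from_quat(o['tool_rot']).as_matrix();print(o['clock'],p,np.round(o['ft_force'],1),'up cm',M.T@[0,0,1])
ax=np.array([.5905,.034])
for a in (0.05,.1,.15,.2,.262,.28,.30):
    r=R.from_rotvec([0,0,a]).as_matrix()[:2,:2]; v=np.array([.5928,-.086])-ax
    d=r@v-v; print(a,np.round(d*1000,1),'tool cm',np.round(100*M.T@np.array([*d,0]),2))
E
```

```text
20.225 [ 0.5426 -0.0743  0.1369] [  2.9  -5.  -10. ] up cm [ 0.7263  0.0024 -0.6874]
0.05 [6.  0.3] tool cm [0.04 0.6  0.04]
0.1 [12.   0.8] tool cm [0.1  1.19 0.1 ]
0.15 [17.9  1.7] tool cm [0.17 1.78 0.19]
0.2 [23.8  2.8] tool cm [0.27 2.36 0.3 ]
0.262 [31.   4.7] tool cm [0.42 3.07 0.46]
0.28 [33.1  5.3] tool cm [0.47 3.28 0.51]
0.3 [35.4  6. ] tool cm [0.53 3.5  0.57]
```

The pin is lifted by about 15 mm (10 N). I'll swing along the arc.

Emit:
{"api": "arm_command", "payload": {"slide": [[0,0.3,0],[0.03,0.6,0.03],[0.06,0.9,0.06],[0.1,1.2,0.1],[0.13,1.5,0.13]], "spin": [0,0,0,0,0]}}

```text
clock: 20.85
eef_pos: [0.5553, -0.0739, 0.1359]
tool_rot: [0.666, 0.633, 0.285, -0.273]
ft_force: [-6.1, -8.9, -9.1]
grip_width: 0.0853
grasp_force: 6.9
```

```bash
cat > ring.py <<'E'
from h import *
np.set_printoptions(precision=4,suppress=True)
o=get_obs();p=np.array(o['eef_pos']);M=R.from_quat(o['tool_rot']).as_matrix()
c=camera("top"); im=np.asarray(c["pixels"]).astype(int); H,W=im.shape[:2]; vv,uu=np.indices((H,W))
m=(im[...,2]-im[...,0]>50)&(uu<262)&(vv>140)&(vv<245)
P=np.array([at_range(c,(u,v)) for v,u in zip(*np.nonzero(m))]); P=P[(P[:,2]>.105)&(P[:,2]<.14)]
r=cv2.minAreaRect(P[:,:2].astype(np.float32)*1000); ctr=np.array(r[0])/1000; v=ctr-np.array([.5905,.034])
pc=np.linalg.svd(P[:,:2]-P[:,:2].mean(0),full_matrices=False)[2][0]; pc*=np.sign(pc[1])
print("pad ctr",ctr,r[1],"az from axis",np.arctan2(v[1],v[0]),"pca az",np.arctan2(pc[1],pc[0]),"rect",r[2])
print(o["clock"],p,"F",np.round(o["ft_force"],1),"|tau|",np.round(o["ft_torque"],2))
E
python3 ring.py
```

```text
pad ctr [0.5802 0.2362] (104.84343719482422, 294.10308837890625) az from axis 1.6214636578802986 pca az 1.6153931562767474 rect 2.633474826812744
20.85 [ 0.5553 -0.0739  0.1359] F [-6.1 -8.9 -9.1] |tau| [-2.98  1.26  0.38]
```

Emit:
{"api": "arm_command", "payload": {"slide": [[0.05,0.35,0.05],[0.1,0.7,0.1],[0.15,1.05,0.15],[0.2,1.4,0.2],[0.2,1.4,0.2]], "spin": [0,0,0,0,0]}}

```text
clock: 21.52
eef_pos: [0.5708, -0.0714, 0.1366]
tool_rot: [0.665, 0.633, 0.286, -0.273]
ft_force: [0.0, -6.5, -8.9]
grip_width: 0.0854
grasp_force: 5.6
```

```bash
python3 ring.py
```

```text
pad ctr [0.5594 0.2344] (105.42935943603516, 294.8794860839844) az from axis 1.7249007555264613 pca az 1.7195192417750589 rect 8.4097261428833
21.525 [ 0.5708 -0.0714  0.1366] F [ 0.  -6.5 -8.9] |tau| [-2.68  0.57 -0.28]
```

Emit:
{"api": "arm_command", "payload": {"slide": [[0.04,0.3,0.04],[0.08,0.6,0.08],[0.14,0.9,0.14],[0.14,0.9,0.14],[0.14,0.9,0.14]], "spin": [0,0,0,0,0]}}

```text
clock: 22.2
eef_pos: [0.5796, -0.0694, 0.1367]
tool_rot: [0.665, 0.633, 0.286, -0.273]
ft_force: [0.3, -5.4, -9.0]
grip_width: 0.0854
grasp_force: 5.2
```

```bash
python3 ring.py
```

```text
pad ctr [0.5446 0.2319] (105.33721923828125, 295.63232421875) az from axis 1.798835020210559 pca az 1.7928559677996032 rect 12.765345573425293
22.2 [ 0.5796 -0.0694  0.1367] F [ 0.3 -5.4 -9. ] |tau| [-2.46  0.64 -0.19]
```

The swing is at about 0.207 rad. I'll lower 4 mm so that the pin rides on the plate, then advance gently to the hole.

Emit:
{"api": "arm_command", "payload": {"slide": [[-0.1,0,0.09],[-0.2,0,0.19],[-0.25,0.1,0.32],[-0.23,0.25,0.34],[-0.2,0.4,0.36]], "spin": [0,0,0,0,0]}}

```text
clock: 22.88
eef_pos: [0.5828, -0.0678, 0.134]
tool_rot: [0.665, 0.633, 0.286, -0.274]
ft_force: [-4.7, -2.4, -5.2]
grip_width: 0.0853
grasp_force: 3.8
```

```bash
python3 ring.py
```

```text
pad ctr [0.5416 0.2312] (105.15873718261719, 295.192138671875) az from axis 1.8138499694879047 pca az 1.8076701574955596 rect 13.639801979064941
22.875 [ 0.5828 -0.0678  0.134 ] F [-4.7 -2.4 -5.2] |tau| [-1.63  0.78  0.36]
```

Emit:
{"api": "arm_command", "payload": {"slide": [[-0.05,0.1,0.1],[-0.04,0.2,0.12],[-0.02,0.3,0.14],[-0.01,0.4,0.15],[0,0.4,0.15]], "spin": [0,0,0,0,0]}}

```text
clock: 23.55
eef_pos: [0.5891, -0.067, 0.1329]
tool_rot: [0.665, 0.634, 0.288, -0.272]
ft_force: [-2.8, -4.0, -8.9]
grip_width: 0.0851
grasp_force: 5.0
```

```bash
python3 ring.py
```

```text
pad ctr [0.5297 0.2275] (104.88383483886719, 295.2217102050781) az from axis 1.8752182018973105 pca az 1.8697171255412068 rect 17.130815505981445
23.55 [ 0.5891 -0.067   0.1329] F [-2.8 -4.  -8.9] |tau| [-2.31  0.89  0.18]
```

It overshot slightly (about 0.28 rad). I'll lower 2 mm and ease back.

Emit:
{"api": "arm_command", "payload": {"slide": [[-0.07,0,0.07],[-0.14,-0.15,0.13],[-0.16,-0.3,0.11],[-0.18,-0.5,0.09],[-0.2,-0.7,0.07]], "spin": [0,0,0,0,0]}}

```text
clock: 24.22
eef_pos: [0.5842, -0.0684, 0.1322]
tool_rot: [0.664, 0.634, 0.29, -0.27]
ft_force: [5.9, -6.3, -9.1]
grip_width: 0.0852
grasp_force: 5.3
```

```bash
python3 ring.py
```

```text
pad ctr [0.5297 0.2277] (104.7435302734375, 295.4709777832031) az from axis 1.8747480936058274 pca az 1.8681497514809093 rect 17.194067001342773
24.225 [ 0.5842 -0.0684  0.1322] F [ 5.9 -6.3 -9.1] |tau| [-2.42 -0.19 -1.03]
```

```bash
python3 - <<'E'
from h import *
np.set_printoptions(precision=4,suppress=True)
ims=[]
for n in("scene","top"):
    c=camera(n); u0,v0=map(int,proj(c,[.612,-.075,.13])); px=np.asarray(c["pixels"])
    ims.append(cv2.resize(px[v0-35:v0+35,u0-25:u0+25],None,fx=8,fy=8,interpolation=cv2.INTER_CUBIC)[:560,:400])
    Q=[]
    for v in range(v0-30,v0+30):
        for u in range(u0-30,u0+30):
            w=at_range(c,(u,v))
            if px[v,u].min()>62 and .10<w[2]<.185 and np.linalg.norm(w[:2]-[.623,-.081])<.04: Q.append(w)
    Q=np.array(Q); print(n,len(Q),Q.min(0),Q.max(0),Q.mean(0)); print(np.round(Q[np.argsort(-Q[:,2])][:12]*1000))
cv2.imwrite("pics/hole.png",cv2.cvtColor(np.hstack(ims),cv2.COLOR_RGB2BGR))
E
```

```text
scene 82 [ 0.5989 -0.1122  0.1163] [ 0.6519 -0.0614  0.1846] [ 0.6341 -0.0767  0.1503]
[[ 641. -112.  185.]
 [ 611. -100.  182.]
 [ 599. -112.  167.]
 [ 630.  -86.  163.]
 [ 627.  -86.  161.]
 [ 632.  -86.  161.]
 [ 628.  -84.  161.]
 [ 630.  -85.  160.]
 [ 631.  -78.  160.]
 [ 626.  -79.  160.]
 [ 628.  -81.  160.]
 [ 620.  -81.  160.]]
top 58 [ 0.5901 -0.1024  0.1161] [ 0.6551 -0.0629  0.1819] [ 0.631  -0.0797  0.1532]
[[ 615.  -97.  182.]
 [ 590. -102.  178.]
 [ 655.  -98.  175.]
 [ 655.  -96.  173.]
 [ 650.  -93.  173.]
 [ 648.  -94.  169.]
 [ 631.  -79.  163.]
 [ 628.  -79.  163.]
 [ 631.  -87.  163.]
 [ 626.  -79.  162.]
 [ 644.  -95.  162.]
 [ 626.  -82.  162.]]
```

View pics/hole.png

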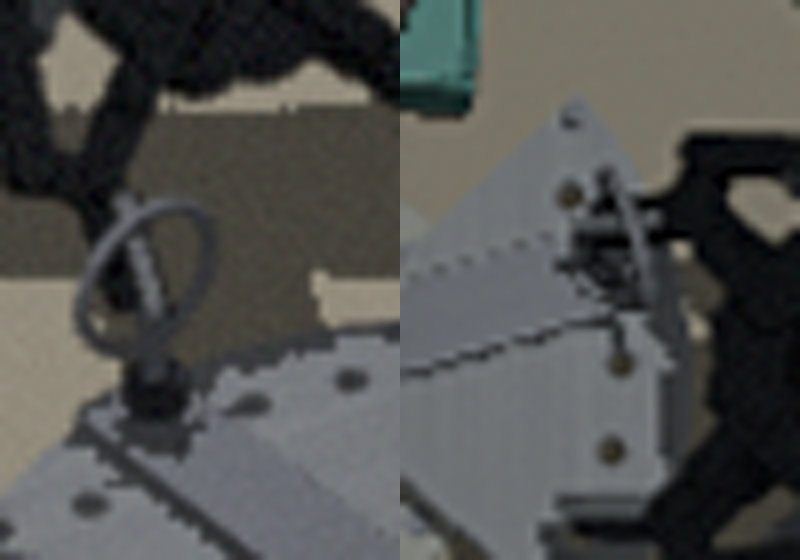

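The ring top is at about 0.161, so the pin has dropped partly into the next hole (lift about 6 mm) and is held there only by the finger. I'll relax sideways and lower.

Emit:
{"api": "arm_command", "payload": {"slide": [[0,0.2,0],[-0.1,0.35,0.1],[-0.22,0.4,0.2],[-0.33,0.4,0.31],[-0.44,0.4,0.41]], "spin": [0,0,0,0,0]}}

```text
clock: 25.0
eef_pos: [0.5866, -0.0682, 0.1263]
tool_rot: [0.665, 0.634, 0.289, -0.271]
ft_force: [-1.0, -3.9, -4.5]
grip_width: 0.0854
grasp_force: 3.3
```

```bash
python3 ring.py
```

```text
pad ctr [0.5298 0.2283] (104.95661926269531, 296.40008544921875) az from axis 1.8734667696579261 pca az 1.8683752437267538 rect 17.092985153198242
25.0 [ 0.5866 -0.0682  0.1263] F [-1.  -3.9 -4.5] |tau| [-1.86  0.42 -0.06]
```

Emit:
{"api": "arm_command", "payload": {"slide": [[-0.08,0,0.07],[-0.15,0,0.14],[-0.22,0,0.21],[-0.3,0,0.28],[-0.3,0,0.28]], "spin": [0,0,0,0,0]}}

```text
clock: 25.68
eef_pos: [0.5863, -0.0671, 0.1215]
tool_rot: [0.664, 0.634, 0.288, -0.272]
ft_force: [0.1, -0.4, -0.2]
grip_width: 0.0855
grasp_force: 0.0
```

The force is zero, so the pin should be home. I'll withdraw along the finger axis.

Emit:
{"api": "arm_command", "payload": {"slide": [[0,0,-0.4],[0,0,-0.8],[0,0,-1.2],[0,0,-1.6],[0,0,-2]], "spin": [0,0,0,0,0]}}

```text
clock: 26.3
eef_pos: [0.5854, -0.0825, 0.1351]
tool_rot: [0.665, 0.634, 0.288, -0.272]
ft_force: [-0.4, 0.2, 0.0]
grip_width: 0.0854
grasp_force: 0.0
```

Emit:
{"api": "arm_command", "payload": {"slide": [[0,0,-1.5],[0,0,-4],[0,0,-8],[0,0,-12],[0,0,-15]], "spin": [0,0,0,0,0]}}

```text
clock: 26.92
eef_pos: [0.5797, -0.1926, 0.2393]
tool_rot: [0.665, 0.634, 0.288, -0.271]
ft_force: [0.5, -0.6, -0.2]
grip_width: 0.0854
grasp_force: 0.0
```

```bash
python3 ring.py; python3 - <<'E'
from h import *
np.set_printoptions(precision=4,suppress=True)
ims=[]
for n in("scene","top"):
    c=camera(n); u0,v0=map(int,proj(c,[.62,-.07,.12])); px=np.asarray(c["pixels"])
    ims.append(cv2.resize(px[v0-60:v0+60,u0-40:u0+40],None,fx=5,fy=5,interpolation=cv2.INTER_CUBIC))
    Q=[]
    for v in range(v0-30,v0+30):
        for u in range(u0-30,u0+30):
            w=at_range(c,(u,v))
            if .103<w[2]<.17 and np.linalg.norm(w[:2]-[.623,-.081])<.04: Q.append(w)
    Q=np.array(Q); print(n,len(Q),Q.min(0),Q.max(0),Q.mean(0))
cv2.imwrite("pics/end.png",cv2.cvtColor(np.hstack(ims),cv2.COLOR_RGB2BGR))
E
```

```text
pad ctr [0.53   0.2278] (104.82855224609375, 295.597900390625) az from axis 1.8733473182141482 pca az 1.8678202171056724 rect 17.048505783081055
26.925 [ 0.5797 -0.1926  0.2393] F [ 0.5 -0.6 -0.2] |tau| [-0.66  0.03  0.  ]
scene 117 [ 0.6042 -0.0885  0.1057] [ 0.6515 -0.0691  0.1557] [ 0.6278 -0.0793  0.1302]
top 70 [ 0.6025 -0.0892  0.1047] [ 0.6497 -0.0717  0.1569] [ 0.6271 -0.0802  0.1306]
```

View pics/end.png

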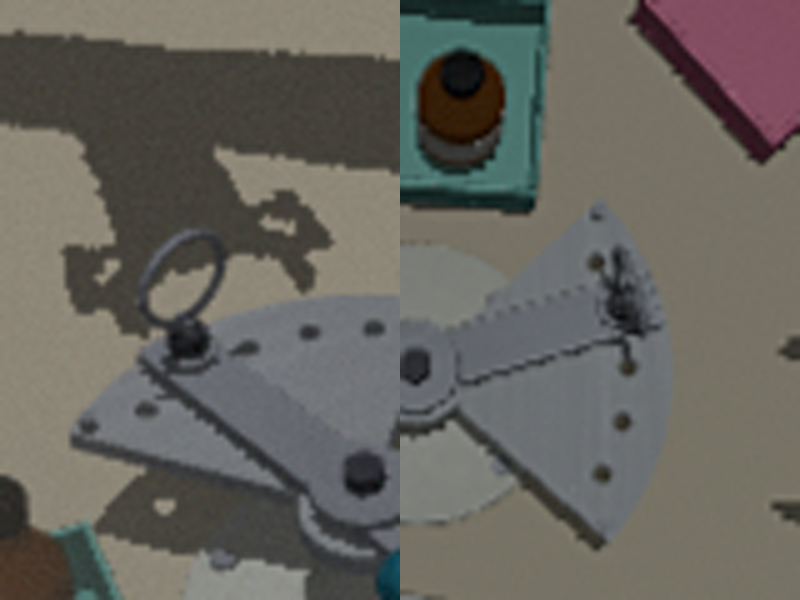

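The ring top is back at its home height (0.156). The pin stands in the hole next to the middle one on the far side, the middle hole is empty, and the gripper is clear. Rack, tray and bottles weren't touched. I'm handing in.

Emit:
{"api": "arm_command", "payload": {"slide": [[0,0,-1],[0,0,-2],[0,0,-2],[0,0,-2],[0,0,-2]], "spin": [0,0,0,0,0]}}

```text
clock: 27.7
eef_pos: [0.5789, -0.2054, 0.2513]
tool_rot: [0.664, 0.634, 0.288, -0.272]
ft_force: [-0.6, -0.6, -0.5]
grip_width: 0.0856
grasp_force: 0.0
```

```bash
python3 -c "
from workcell import *
print(job_done())"
```

```text
the job is handed in; nothing more can be done
None
```

The armrest is swung one hole with its pad towards the tube rack, the pin looks fully home in that hole, the gripper is clear, and the job is handed in at 27.7 s; no verdict came back.

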